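# Weigh the drilled tube block from the twin clamp

### The job

The twin clamp holds two aluminium tube blocks: one has its six wells drilled in the top, the other is still a plain blank. Slide back the jaw that holds the drilled block, lift that block out and set it down gently, wells up, in the middle of the balance pan. Leave the blank clamped where it is with its jaw shut, and do not disturb the other things on the bench.

Things in the scene. Friction and masses are not known exactly. Their poses are not given: they have to be found in the camera images.
- clamp: Grey twin clamp fixed to the bench, on its left or right half: base plate 225 (x) x 250 (y) x 15 mm, two stations side by side along y, each with a fixed dark jaw at +x (33 mm above the plate) and a sliding steel jaw at -x. Origin: on the bench, midway between the nest points. x: along the jaws' travel, away from the robot (turned up to 0.2 rad); y left; z up.
- nest_left (a point): Middle of the left station of the clamp (+62.5 mm along clamp y) on the top of the base plate: where the centre of a clamped block's underside lies. Same axes as the clamp.
- nest_right (a point): Middle of the right station of the clamp (-62.5 mm along clamp y) on the top of the base plate: where the centre of a clamped block's underside lies. Same axes as the clamp.
- jaw_left (a joint): Travel (m) of the left sliding jaw: 0 shut, growing towards clamp -x (away from its block), stop at 0.040. Starts within 4 mm of shut; about 3 N of friction; stays where left. Steel jaw 50 x 50 x 25.5 mm high; its lip reaches 9 mm over the block's foot when shut, so the block can rise only once the jaw is 10 mm back (slide it 15 mm or more).
- jaw_right (a joint): Travel (m) of the right sliding jaw: 0 shut, growing towards clamp -x (away from its block), stop at 0.040. Starts within 4 mm of shut; about 3 N of friction; stays where left. Steel jaw 50 x 50 x 25.5 mm high; its lip reaches 9 mm over the block's foot when shut, so the block can rise only once the jaw is 10 mm back (slide it 15 mm or more).
- post_left (a point): Grip point of the left sliding jaw: on the axis of its upright round steel post, 24 mm in diameter, 20 mm below the post's flat top and 30 mm above the flat top of the jaw; 70 mm above the bench. With the jaw shut the post stands 68.5 mm from the nest point towards clamp -x, and it moves with the jaw. Same axes as the clamp.
- post_right (a point): Grip point of the right sliding jaw: on the axis of its upright round steel post, 24 mm in diameter, 20 mm below the post's flat top and 30 mm above the flat top of the jaw; 70 mm above the bench. With the jaw shut the post stands 68.5 mm from the nest point towards clamp -x, and it moves with the jaw. Same axes as the clamp.
- drilled_block: Loose bare aluminium block, six round wells (12 mm wide, 22 mm deep, 2 x 3) in its top. Foot 80 (x) x 50 (y) x 14 mm high (same on both blocks), on it a body 60 (x) x 50 (y) mm, top 60 mm above the underside. Starts clamped in either station, axes along the clamp's. Origin: centre of underside, z up. Grip its 50 mm width (flat sides facing y, 75 mm free to the other block). 0.3 to 0.6 kg.
- plain_block: Loose bare aluminium block, flat top without wells: the blank. Foot 80 (x) x 50 (y) x 14 mm high (same on both blocks), on it a body 60 (x) x 50 (y) mm, top 60 mm above the underside. Starts clamped in either station, axes along the clamp's. Origin: centre of underside, z up. Grip its 50 mm width (flat sides facing y, 75 mm free to the other block). 0.35 to 0.7 kg.
- balance: White bench balance fixed to the bench beside the clamp, 250 (x) x 180 (y) mm, housing top at 60 mm, display towards the robot (-x); on it a round steel pan. Origin: on the bench under the pan's centre; the housing reaches 160 mm to -x and 90 mm to +x of it.
- pan (a point): Centre of the flat top of the balance's round steel pan, 136 mm in diameter, 80 mm above the bench. It does not move. z up.
- tip_box: Bystander: yellow plastic box with pale blue lid, 89 (x) x 124 (y) x 74 mm high, loose on the bench beyond the clamp and balance. Origin: centre of its underside.
- beaker: Bystander: open glass beaker, 68 mm in diameter, 85 mm high, loose on the bench beyond the clamp and balance. Origin: centre of its underside.
- wash_bottle: Bystander: white plastic bottle, 60 mm in diameter, 110 mm high, loose on the bench beyond the clamp and balance. Origin: centre of its underside.
Things that resemble listed ones, but are neither listed nor needed, are in the scene too. What is shaped like the plain_block but turquoise is not meant.

How it is judged:
On the way, in this order (a step that is already met when the one before it is completed fails the run):
1. the jaw that holds the drilled block is slid back at least 13 mm while the block is still in its station (((horizontal distance between drilled_block and nest_left below 0.03 m and height (world z) of drilled_block below 0.025 m and value of joint jaw_left above 0.013 m) or (horizontal distance between drilled_block and nest_right below 0.03 m and height (world z) of drilled_block below 0.025 m and value of joint jaw_right above 0.013 m))), for 0.1 s.
2. the drilled block is lifted out, its underside 50 mm or more above the bench (height (world z) of drilled_block above 0.05 m), for 0.1 s.
At the end, for the whole second after the job is handed in: The drilled block stands at rest, wells up, flat on the balance pan (height within 4 mm, tilt under 0.06 rad), its centre within 25 mm of the pan's centre; the blank is still in its station (within 12 mm, upright, down on the base plate) with its jaw within 12 mm of shut (horizontal distance between drilled_block and pan below 0.025 m and z of drilled_block in the frame of pan between -0.004 and 0.004 m and angle between each of drilled_block, plain_block's own z axis and vertical below 0.06 rad and linear speed of drilled_block below 0.02 m/s and angular speed of drilled_block below 0.1 rad/s and contact force between drilled_block and balance above 1 N and ((horizontal distance between plain_block and nest_left below 0.012 m and value of joint jaw_left below 0.012 m) or (horizontal distance between plain_block and nest_right below 0.012 m and value of joint jaw_right below 0.012 m)) and height (world z) of plain_block below 0.02 m); the robot touches nothing.
It fails at once if the blank is shifted more than 12 mm (distance of plain_block from where it was at the start of the episode above 0.012 m).
It fails at once if the jaw that holds the blank is opened more than 12 mm ((horizontal distance between plain_block and nest_left below 0.03 m and value of joint jaw_left above 0.012 m) or (horizontal distance between plain_block and nest_right below 0.03 m and value of joint jaw_right above 0.012 m)).
It fails at once if the balance is struck or pressed with more than 150 N (contact force between anything else and balance above 150 N).
It fails at once if the drilled block is dropped onto the pan: over the pan it moves faster than 0.4 m/s with no finger on it (a fall of about 8 mm) (horizontal distance between drilled_block and pan below 0.08 m and linear speed of drilled_block above 0.4 m/s and contact force between the fingers and drilled_block below 0.2 N).
It fails at once if a bystander (box, beaker or bottle) is moved more than 30 mm (distance of any of tip_box, beaker, wash_bottle from where it was at the start of the episode above 0.03 m).
It also fails if it takes over 51 s, if anything falls off the work surface, if the arm or the gripper's body presses on something with over 40 N, if the wrist force passes 120 N, or if a joint passes its speed limit or range.

### The arm

A 6-joint arm with a two-finger parallel gripper is mounted at the origin on the work surface. World frame = base frame: x ahead of the robot, y to its left, z up, the work surface at z = 0. Lengths are in m, angles in rad, forces in N, time in s.
With the tool pointing down it reaches from about 0.375 to 0.925 m from the base axis. Payload 5.7 kg.
Tool frame: the origin (TCP) lies midway between the tips of the shut fingers; the grasp point (between the pads) lies 19 mm behind it; z points along the fingers, x is the direction in which the jaws open and shut, and the axes are right-handed (so a half turn about z gives the same grasp; the last joint's range is limited). The gripper opens to 88 mm and grips with 3 to 60 N. Pads are 20 mm wide; open, the fingers measure 115 mm over their backs; the gripper's body (75 mm by 178 mm) begins 61 mm behind the grasp point.
Start: joints at [-1.229, 0.359, 1.51, -0, 1.272, -0.115], TCP at [0.265, -0.538, 0.185] pointing down, gripper open.
Joint ranges: [-2.97, 2.97], [-1.01, 2.36], [0.21, 2.38], [-0.96, 4.11], [0.2, 2.71], [-2.98, 2.98]. Speed limits (rad/s): [2.39, 2.39, 3.14, 3.14, 3.14, 3.14].

### API

Orientations are given as a unit quaternion [x, y, z, w].
In Python, from bench import move_ptp, servo_line, goto_joints, move_gripper, sleep, inverse_kinematics, capture, PlanningError, close_job, spot_in, silhouettes, current_clock, current_joint_pos, current_qvel, current_joint_torque, current_position, current_orientation, current_force, current_torque, current_finger_gap gives the robot as it stands. Calls block until the motion is done:
- move_ptp(position, orientation): joint-space move of the TCP to a pose.
- servo_line(position, orientation=None, rate=0.15, contact_N=None): straight line of the TCP; orientation=None keeps the orientation; rate is the mean speed in m/s. With contact_N (N) it stops when the force on the tool has changed by that much, and returns True; else False.
- goto_joints(angles): joint-space move.
- move_gripper(opening): finger opening in m; the grip force is fixed at half the most; returns when the fingers have stopped.
- sleep(seconds).
- inverse_kinematics(position, orientation): joint angles nearest the present ones, or None.
- capture(name): name is "scene" or "top"; returns a dict with "image" (400x640x3 uint8, blue, green, red), "range_z" (400x640 float32, m along the optical axis (not along the pixel's ray), 0 where there is no reading), "intrinsics" (3x3 intrinsics, pixels), "R" (3x3) and "t" (3): a world point X has camera coordinates R X + t. Camera axes: x right, y down, z forward; pixel columns grow to the right and rows downward; lengths in m; the calibration is good to about 2 mm. A picture is of the moment at which its call begins.
A pose or a line that the arm cannot do raises PlanningError and nothing moves.
- close_job(): hands the job in, once; it reports no verdict.
Trained networks look in the newest picture that a camera, given by its name, has taken for a name from the list of things; names that differ only in an ending like _2 or _b are one class to them, and where a whole thing is asked for, a point or a joint stands for the part that bears it (a point fixed in the world has none). Each returns a list of dicts, best first, with "conf" (0 to 1); they miss things now and then, are a little off and sometimes report something else, mostly with a low value. They report only what shows in the picture. A call takes as long as a camera call. They do not tell look-alikes from the thing itself.
- spot_in(camera, query): "xy" ([column, row] in pixels, amid what is visible of it).
- silhouettes(camera, query): "region" (400x640 bool, what is visible of it) and "xy" ([column, row] in pixels, amid what is visible of it).
Readings, each from a call of its own:
- current_clock(): time.
- current_joint_pos(): joint angles.
- current_qvel(): joint speeds.
- current_joint_torque(): joint torques, N m.
- current_position(): TCP position.
- current_orientation(): TCP orientation.
- current_force(): force on the tool from outside, world axes, zero at the start.
- current_torque(): the same for the moment, N m.
- current_finger_gap(): finger opening in m.
Only numpy, scipy, OpenCV 4.12 (cv2) and the standard library are available. Lean on these libraries where they do the work, as an engineer would, in place of code of your own. Each camera call takes 0.05 s, during which the arm holds its last target.

## Working session

There is one attempt and no reset: what is moved stays moved. The work goes in short steps, each a Python script; the robot and the scene stay as the last script left them, time stands still between calls to the robot, and variables do not carry over. Pictures are saved under pics/ and viewed, and the job is handed in when it is done.

```bash
mkdir -p pics; ls; python3 - <<'E'
from bench import *
import cv2,numpy as np
for n in("scene","top"):
    c=capture(n); cv2.imwrite(f"pics/{n}0.png",c["image"]); np.savez(f"{n}0.npz",**c)
    print(n,c["t"],-c["R"].T@c["t"])
    for q in("drilled_block","plain_block","jaw_left","clamp","balance","post_left"):
        print(q,[(np.round(d["xy"]),round(d["conf"],2)) for d in spot_in(n,q)])
print(current_clock())
E
```

```text
pics
scene [ 0.42590398 -0.32162375  1.26755152] [0.88551337 0.51166993 0.91955579]
drilled_block [(array([334., 224.]), 0.88), (array([282., 147.]), 0.43)]
plain_block [(array([369., 261.]), 0.95), (array([337., 334.]), 0.94), (array([408., 320.]), 0.73), (array([447., 233.]), 0.72), (array([286., 146.]), 0.51)]
jaw_left [(array([390., 250.]), 0.87), (array([287., 146.]), 0.62)]
clamp [(array([360., 246.]), 0.95)]
balance [(array([286., 149.]), 0.64)]
post_left [(array([386., 251.]), 0.89), (array([358., 213.]), 0.66), (array([284., 147.]), 0.24)]
top [0.06086366 0.58744629 0.985542  ] [0.49677794 0.0663949  1.03387328]
drilled_block [(array([280., 192.]), 0.67)]
plain_block [(array([175., 190.]), 0.88), (array([236., 193.]), 0.85), (array([203., 139.]), 0.66), (array([217., 281.]), 0.59)]
jaw_left [(array([236., 217.]), 0.95)]
clamp [(array([261., 214.]), 0.95)]
balance [(array([396., 211.]), 0.55)]
post_left [(array([235., 219.]), 0.86)]
0.7
```

View pics/scene0.png

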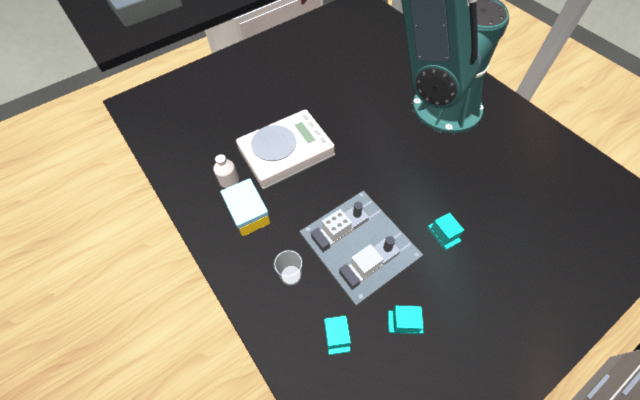

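View pics/top0.png

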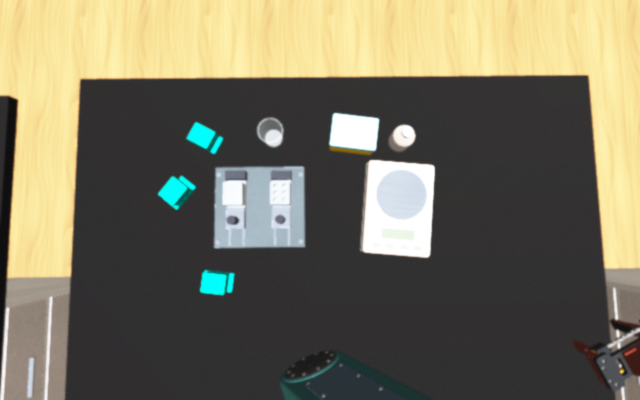

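The drilled block is in the right station (top view ~(280,192), scene ~(337,224)), and the blank is in the left one (236,193). The pan is at top ~(402,194). Next I'll measure metric positions from depth.

```bash
cat > h.py <<'E'
import numpy as np,cv2
def cloud(c):
    z=c["range_z"].astype(float);K=c["intrinsics"];v,u=np.mgrid[:400,:640]
    P=np.stack([(u-K[0,2])/K[0,0]*z,(v-K[1,2])/K[1,1]*z,z],-1)
    W=(P-c["t"])@c["R"]; W[z<=0]=np.nan
    return W
E
python3 - <<'E'
from h import *
for n,(box,pan) in {"top":((205,155,315,260),(365,160,440,225)),"scene":((295,185,425,305),(245,115,305,170))}.items():
    c=dict(np.load(n+"0.npz")); W=cloud(c)
    def sub(b,lo,hi):
        S=W[b[1]:b[3],b[0]:b[2]].reshape(-1,3); return S[(S[:,2]>lo)&(S[:,2]<hi)]
    S=W[box[1]:box[3],box[0]:box[2]].reshape(-1,3)
    print(n,"z hist",[(round(a,3),int(k)) for k,a in zip(*np.histogram(S[:,2],bins=np.arange(-.02,.11,.005)))])
    p=sub(box,.008,.1); r=cv2.minAreaRect(p[:,:2].astype(np.float32)); print("plate",r)
    yaw=np.median(1)
    for nm,lo,hi in (("tops",.067,.082),("posts",.083,.1),("jaws", .033,.046)):
        m=np.zeros((400,640),np.uint8); zz=np.nan_to_num(W[...,2]); m[(zz>lo)&(zz<hi)]=1; k=np.zeros_like(m);k[box[1]:box[3],box[0]:box[2]]=1;m*=k
        N,L,st,ce=cv2.connectedComponentsWithStats(m)
        for i in range(1,N):
            if st[i,4]>15:
                q=W[L==i]; print(nm,st[i,4],np.round(ce[i]),"med",np.round(np.median(q,0),4),"rect",cv2.minAreaRect(q[:,:2].astype(np.float32)))
    q=sub(pan,.074,.09); r=cv2.minEnclosingCircle(q[:,:2].astype(np.float32)); print("pan",len(q),q.mean(0),r)
E
```

```text
top z hist [(np.float64(-0.02), 0), (np.float64(-0.015), 0), (np.float64(-0.01), 3), (np.float64(-0.005), 1552), (np.float64(0.0), 2707), (np.float64(0.005), 59), (np.float64(0.01), 1729), (np.float64(0.015), 3010), (np.float64(0.02), 66), (np.float64(0.025), 100), (np.float64(0.03), 51), (np.float64(0.035), 200), (np.float64(0.04), 544), (np.float64(0.045), 305), (np.float64(0.05), 158), (np.float64(0.055), 46), (np.float64(0.06), 17), (np.float64(0.065), 38), (np.float64(0.07), 283), (np.float64(0.075), 491), (np.float64(0.08), 11), (np.float64(0.085), 57), (np.float64(0.09), 75), (np.float64(0.095), 2), (np.float64(0.1), 0)]
plate ((0.566095232963562, 0.22388415038585663), (0.2504858076572418, 0.22489720582962036), 89.43264770507812)
tops 459 [233. 193.] med [0.5986 0.2844 0.0758] rect ((0.5986858010292053, 0.2854466438293457), (0.05109022557735443, 0.05911894142627716), 89.45185089111328)
tops 334 [280. 193.] med [0.5968 0.1598 0.0755] rect ((0.5973413586616516, 0.15982751548290253), (0.04807666316628456, 0.058434274047613144), 89.73847198486328)
posts 66 [279. 219.] med [0.5279 
[... 3132 characters left out ...]
0.6147918105125427, 0.17604376375675201), (0.038427818566560745, 0.07502437382936478), 48.895896911621094)
jaws 106 [319. 239.] med [0.6602 0.1646 0.0443] rect ((0.6549543142318726, 0.162235289812088), (0.05668899416923523, 0.025830721482634544), 89.13302612304688)
jaws 324 [382. 254.] med [0.5463 0.2973 0.0388] rect ((0.5702338814735413, 0.28742626309394836), (0.12456940859556198, 0.05014636367559433), 0.30204614996910095)
jaws 111 [349. 276.] med [0.659  0.2875 0.0447] rect ((0.6557229161262512, 0.28712621331214905), (0.05599570646882057, 0.025235090404748917), 89.5379409790039)
pan 1294 [ 0.59435936 -0.1571135   0.07826491] ((0.5935332179069519, -0.15915162861347198), 0.06929652392864227)
```

```bash
cat >> h.py <<'E'
from scipy.spatial.transform import Rotation as Ro
YAW=-0.01
def quat(s=1,yaw=YAW):
    x=s*np.array([-np.sin(yaw),np.cos(yaw),0]);z=np.array([0,0,-1.]);return Ro.from_matrix(np.stack([x,np.cross(z,x),z],1)).as_quat()
E
python3 - <<'E'
from bench import *
from h import *
for s in(1,-1): print(s,inverse_kinematics([.530,.162,.17],quat(s)),inverse_kinematics([.59,-.16,.17],quat(s)))
s=min((1,-1),key=lambda s:abs(inverse_kinematics([.530,.162,.17],quat(s))[5]))
print(s); q=quat(s)
move_gripper(.085)
move_ptp([.530,.162,.18],q)
servo_line([.530,.162,.10],q,rate=.15)
print("hit",servo_line([.530,.162,.053],q,rate=.05,contact_N=6),current_position())
c=capture("scene");cv2.imwrite("pics/s1.png",cv2.resize(c["image"][130:330,240:480],(720,600)))
print(current_clock(),current_force())
E
```

```text
1 [ 1.71997114e-01  3.07345295e-01  1.62828114e+00 -4.44089210e-16
  1.20596622e+00 -1.38879921e+00] [-3.77766093e-01  3.87733574e-01  1.50277780e+00 -4.44089210e-16
  1.25108128e+00 -1.93856242e+00]
-1 [ 1.71997114e-01  3.07345295e-01  1.62828114e+00 -4.44089210e-16
  1.20596622e+00  1.75279344e+00] [-3.77766093e-01  3.87733574e-01  1.50277780e+00 -4.44089210e-16
  1.25108128e+00  1.20303023e+00]
1
hit False [0.53030427 0.16204822 0.05327008]
5.4583 [ 0.19611403 -0.36999328 -0.31995833]
```

View pics/s1.png

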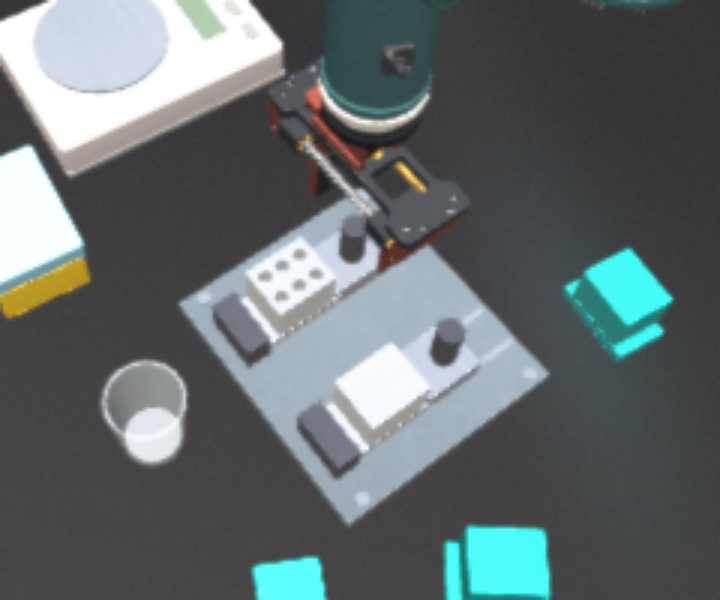

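The picture shows the post at ~(352,235), with one finger at (395,250) and the other at (318,180). I'll project the expected finger positions to check the fit.

```bash
python3 - <<'E'
from bench import *
from h import *
c=capture("scene");R,t,K=c["R"],c["t"],c["intrinsics"]
im=cv2.resize(c["image"][130:330,240:480],(720,600),interpolation=cv2.INTER_CUBIC)
def pr(p):
    x=K@(R@np.array(p)+t);u=x[:2]/x[2];return ((u+.5-[240,130])*3).astype(int)
p=np.array(current_position());print(p,current_orientation(),current_finger_gap())
for d in(-.0425,0,.0425):
  for z in(0,.06):
    a=pr(p+[0,d,z]);print(d,z,a);cv2.circle(im,[int(k) for k in a],3,(0,0,255),-1)
cv2.imwrite("pics/s2.png",im)
W=cloud(c)
for uv in((395,255),(318,185),(352,222),(360,205)):
    u,v=uv[0]//3+240,uv[1]//3+130;print(uv,np.round(W[v,u],3))
c=capture("top");cv2.imwrite("pics/t2.png",cv2.resize(c["image"][140:290,190:390],(800,600)))
E
```

```text
[0.53038309 0.16206966 0.05339045] [7.10643602e-01 7.03552057e-01 3.42264303e-04 2.38482991e-04] 0.08535640979580182
-0.0425 0 [324 211]
-0.0425 0.06 [327 176]
0 0 [353 244]
0 0.06 [358 209]
0.0425 0 [384 278]
0.0425 0.06 [390 244]
(395, 255) [0.565 0.24  0.181]
(318, 185) [0.54  0.121 0.11 ]
(352, 222) [0.533 0.159 0.089]
(360, 205) [0.558 0.192 0.186]
```

View pics/s2.png

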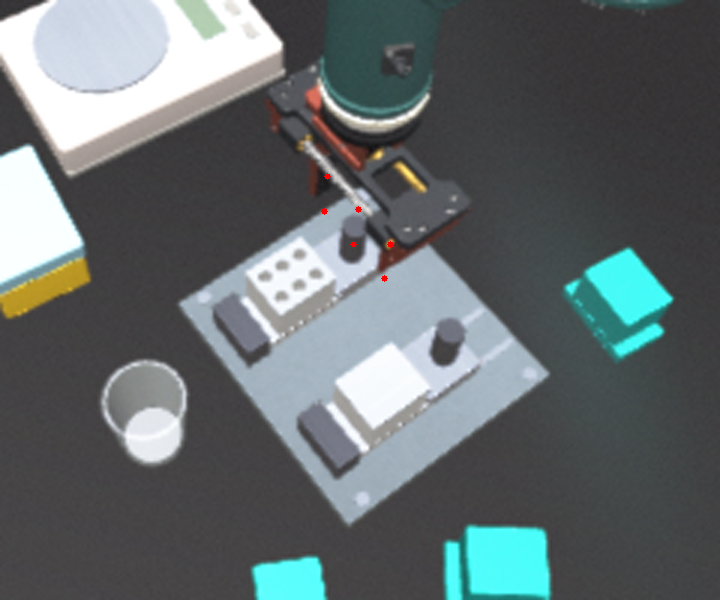

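View pics/t2.png

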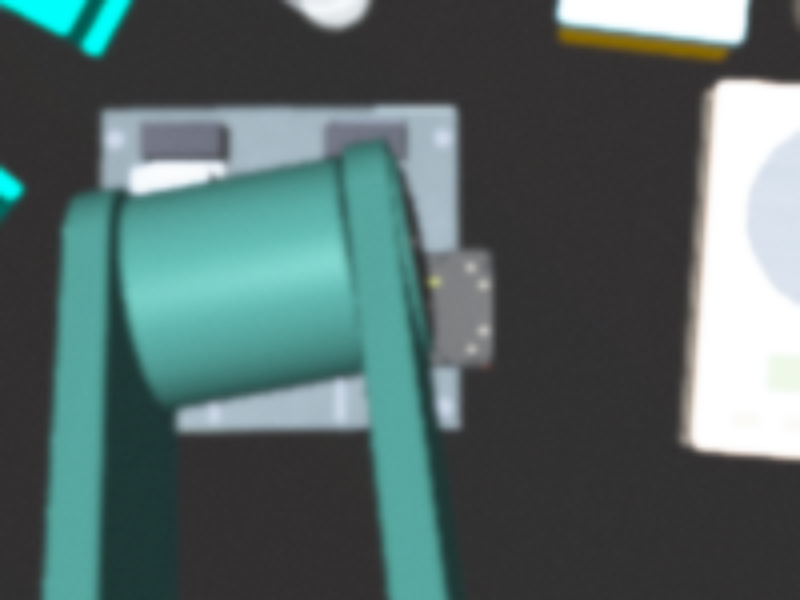

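The post sits between the fingers as projected, so I'll grip it, then slide the jaw back and check it.

```bash
python3 - <<'E'
from bench import *
from h import *
q=quat(1)
move_gripper(.015); print("gap",current_finger_gap(),current_force())
d=np.array([np.cos(YAW),np.sin(YAW),0])
p=np.array(current_position())
servo_line(p-.026*d,q,rate=.04); print("pos",current_position(),current_force(),current_finger_gap())
move_gripper(.085)
p=np.array(current_position())
servo_line(p+[0,0,.11],q,rate=.15)
move_ptp([.53,-.05,.2],q)
for n in("top","scene"):
    c=capture(n); W=cloud(c); np.savez(n+"1.npz",**c)
    cv2.imwrite(f"pics/{n}3.png",cv2.resize(c["image"][140:290,190:390] if n=="top" else c["image"][130:330,240:480],(800,600) if n=="top" else (720,600)))
    box={"top":(205,155,315,260),"scene":(295,185,425,305)}[n]
    for nm,lo,hi in (("tops",.067,.082),("posts",.083,.1)):
        m=np.zeros((400,640),np.uint8); zz=np.nan_to_num(W[...,2]); m[(zz>lo)&(zz<hi)]=1; k=np.zeros_like(m);k[box[1]:box[3],box[0]:box[2]]=1;m*=k
        N,L,st,ce=cv2.connectedComponentsWithStats(m)
        for i in range(1,N):
            if st[i,4]>30:
                a=W[L==i]; print(n,nm,st[i,4],np.round(cv2.minAreaRect(a[:,:2].astype(np.float32))[0],4),np.median(a[:,2]))
print(current_clock())
E
```

```text
gap 0.014982678109561554 [0.5066667  0.24765533 0.1354025 ]
pos [0.50423792 0.16231709 0.05311793] [ 0.10125717  0.3109035  -0.2426902 ] 0.015381020666398385
top tops 458 [0.5987 0.2856] 0.07567289501110055
top tops 333 [0.5974 0.1598] 0.07534124729098465
top posts 65 [0.5279 0.1612] 0.09020269703014828
top posts 67 [0.5272 0.2864] 0.09019578938592922
scene tops 349 [0.601  0.1619] 0.07281551631086684
scene tops 486 [0.6019 0.2871] 0.07313392970134654
scene posts 59 [0.5325 0.1635] 0.08786240730172679
scene posts 66 [0.5311 0.2873] 0.08827860175602761
10.5333
```

View pics/scene3.png

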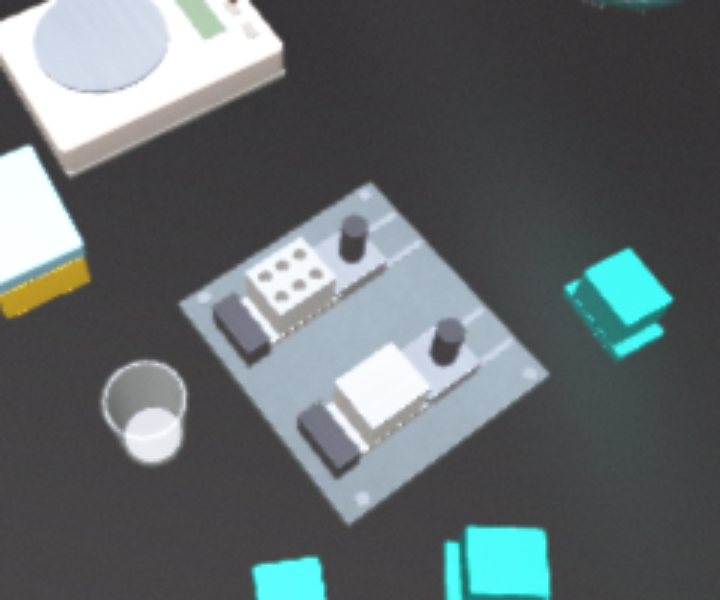

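View pics/top3.png

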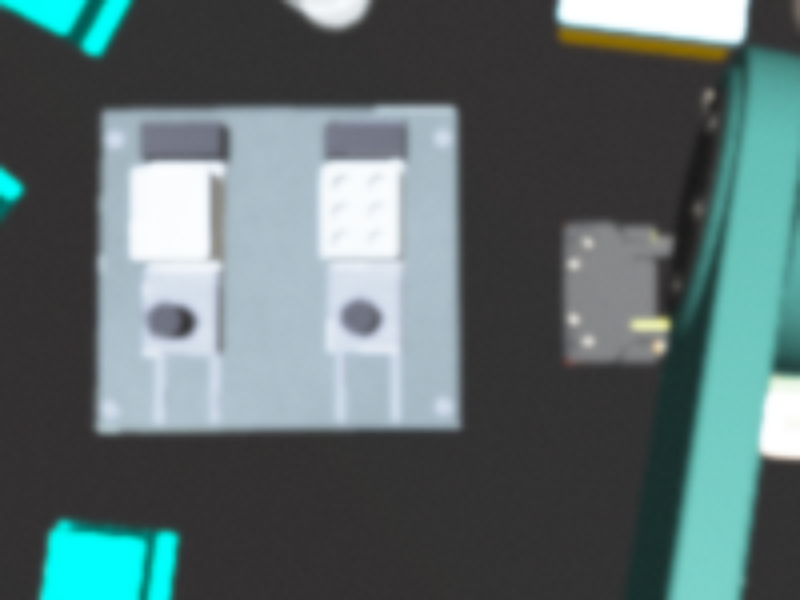

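The fingers closed to 15 mm, short of the 24 mm post, and the jaw hasn't moved. So the grip missed the post. I'll compare the real fingertips in the depth data with the reported TCP.

```bash
python3 - <<'E'
from bench import *
from h import *
p=np.array(current_position());print(p,current_finger_gap(),current_joint_pos(),current_clock())
c=capture("scene");R,t,K=c["R"],c["t"],c["intrinsics"];W=cloud(c)
def pr(q):
    x=K@(R@np.array(q)+t);return x[:2]/x[2]
u=pr(p);o=np.array([int(u[0])-80,int(u[1])-90]);o=np.maximum(o,0)
im=cv2.resize(c["image"][o[1]:o[1]+120,o[0]:o[0]+160],(800,600),interpolation=cv2.INTER_CUBIC)
for d in(-.0425,0,.0425):
    a=(pr(p+[0,d,0])+.5-o)*5;cv2.circle(im,(int(a[0]),int(a[1])),4,(0,0,255),-1)
cv2.imwrite("pics/s4.png",im)
near=np.linalg.norm(W[...,:2]-p[:2],axis=2)<.11
P=W[near&(W[...,2]>.15)]
for a,b in zip(np.arange(.15,.36,.01),np.arange(.16,.37,.01)):
    Q=P[(P[:,2]>a)&(P[:,2]<b)]
    if len(Q): print(round(a,2),len(Q),np.round(Q.min(0),3),np.round(Q.max(0),3))
E
```

```text
[ 0.52948409 -0.0483797   0.19936573] 0.08438383437896455 [-2.21527591e-01  2.47524931e-01  1.63602073e+00  6.03286047e-04
  1.25946069e+00 -1.78400439e+00] 10.5333
0.23 18 [ 0.523 -0.099  0.235] [0.543 0.004 0.24 ]
0.24 55 [ 0.52  -0.096  0.24 ] [0.544 0.005 0.25 ]
0.25 61 [ 0.519 -0.1    0.25 ] [0.544 0.005 0.26 ]
0.26 42 [ 0.521 -0.099  0.26 ] [0.544 0.005 0.27 ]
0.27 47 [ 0.522 -0.1    0.27 ] [0.543 0.007 0.28 ]
0.28 29 [ 0.522 -0.101  0.28 ] [0.543 0.008 0.289]
0.29 19 [ 0.522 -0.104  0.291] [ 0.543 -0.089  0.298]
0.3 9 [ 0.528 -0.094  0.301] [ 0.536 -0.089  0.307]
0.31 42 [ 0.502 -0.12   0.311] [0.564 0.033 0.32 ]
0.32 158 [ 0.499 -0.127  0.32 ] [0.566 0.035 0.33 ]
0.33 251 [ 0.504 -0.13   0.33 ] [0.566 0.039 0.34 ]
0.34 163 [ 0.499 -0.134  0.34 ] [0.565 0.041 0.35 ]
0.35 761 [ 0.499 -0.139  0.35 ] [0.566 0.042 0.36 ]
```

View pics/s4.png

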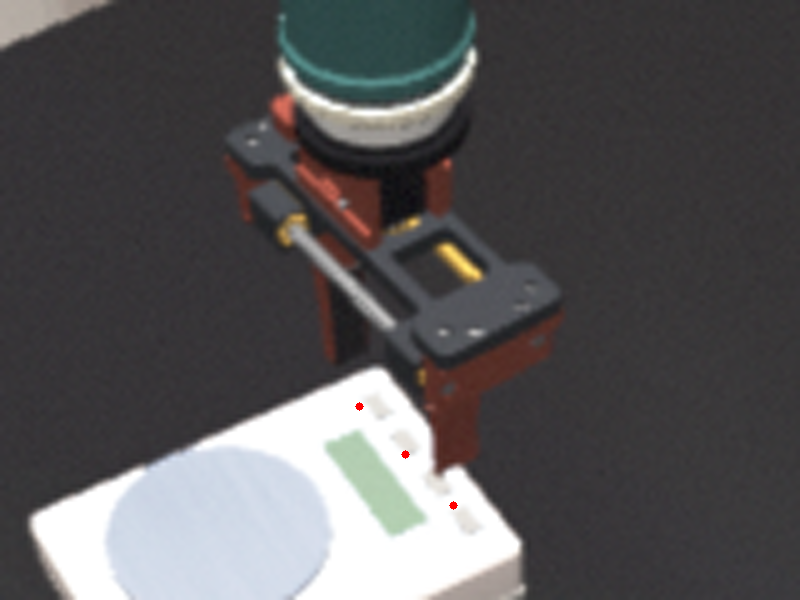

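The real fingertips are about 35 mm above where the reported TCP says (gripper body at 0.311 instead of 0.279, tips at ~0.234 instead of 0.199), while x and y agree. In the picture the red dots (projected TCP, ~(405,455)) sit well below the visible tips at (345,360) and (455,465). It's a constant z offset, so I'll command 35 mm lower with contact guards and check it in depth.

```bash
cat >> h.py <<'E'
OFF=.035   # real tip z = reported + OFF
def tipz(c,p):
    W=cloud(c);n=np.linalg.norm(W[...,:2]-p[:2],axis=2)
    m=(n<.075)&(np.abs(W[...,1]-p[1])>.033)&(np.abs(W[...,0]-p[0])<.025)&(W[...,2]>.046)
    return np.sort(W[m][:,2])[:8].round(4)
E
python3 - <<'E'
from bench import *
from h import *
q=quat(1)
move_ptp([.530,.162,.14],q)
servo_line([.530,.162,.07],q,rate=.15)
print("hit",servo_line([.530,.162,.053-OFF],q,rate=.04,contact_N=5),current_position(),current_force())
c=capture("scene");print(tipz(c,np.array(current_position())))
cv2.imwrite("pics/s5.png",cv2.resize(c["image"][130:330,240:480],(720,600)))
move_gripper(.015);print("gap",current_finger_gap(),current_force(),current_clock())
E
```

```text
hit False [0.53024597 0.16205306 0.01826808] [-0.20052593 -0.32892854  0.24599683]
[0.0537 0.0549 0.0554 0.056  0.0562 0.0562 0.0562 0.0579]
gap 0.023898087440435093 [-9.72776839e-02 -3.16239171e+00  1.67238901e-03] 14.55
```

View pics/s5.png

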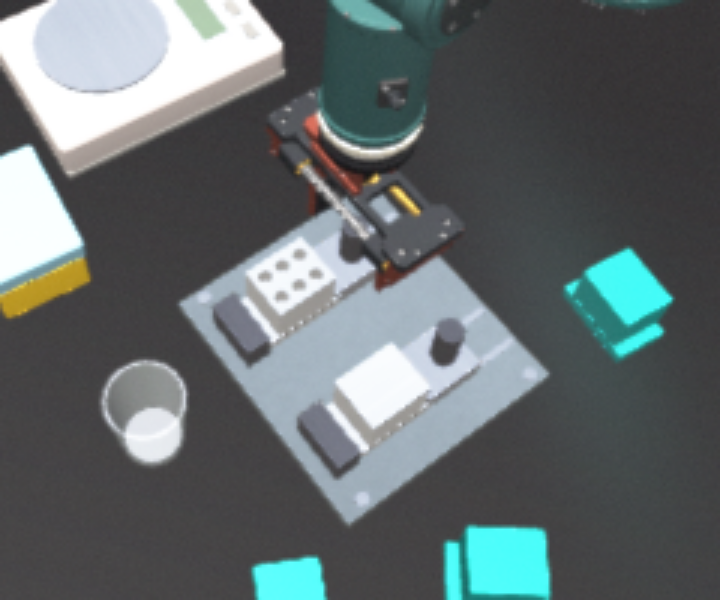

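The post at (350,240) is between the fingers, and the gap reads 23.9 mm against its 24 mm diameter, so it's gripped. Sliding the jaw back now.

```bash
python3 - <<'E'
from bench import *
from h import *
q=quat(1)
d=np.array([np.cos(YAW),np.sin(YAW),0])
p=np.array(current_position())
servo_line(p-.026*d,q,rate=.04); print("pos",current_position(),current_force(),current_finger_gap())
move_gripper(.085)
p=np.array(current_position())
servo_line(p+[0,0,.11],q,rate=.15)
move_ptp([.53,-.05,.16],q)
for n in("top","scene"):
    c=capture(n); W=cloud(c)
    if n=="scene": cv2.imwrite("pics/s6.png",cv2.resize(c["image"][130:330,240:480],(720,600)))
    box={"top":(205,155,315,260),"scene":(295,185,425,305)}[n]
    for nm,lo,hi in (("tops",.067,.082),("posts",.083,.1)):
        m=np.zeros((400,640),np.uint8); zz=np.nan_to_num(W[...,2]); m[(zz>lo)&(zz<hi)]=1; k=np.zeros_like(m);k[box[1]:box[3],box[0]:box[2]]=1;m*=k
        N,L,st,ce=cv2.connectedComponentsWithStats(m)
        for i in range(1,N):
            if st[i,4]>30:
                a=W[L==i]; print(n,nm,st[i,4],np.round(cv2.minAreaRect(a[:,:2].astype(np.float32))[0],4))
print(current_clock())
E
```

```text
pos [0.50365966 0.16157737 0.01799271] [ 0.98999223 -3.85197378  0.16725146] 0.023520112407680892
top tops 458 [0.5989 0.2858]
top tops 335 [0.5974 0.1597]
top posts 69 [0.5283 0.2861]
top posts 68 [0.5022 0.1614]
scene tops 350 [0.6017 0.1624]
scene tops 488 [0.6023 0.2867]
scene posts 61 [0.5056 0.1635]
scene posts 69 [0.5317 0.2879]
18.25
```

View pics/s6.png

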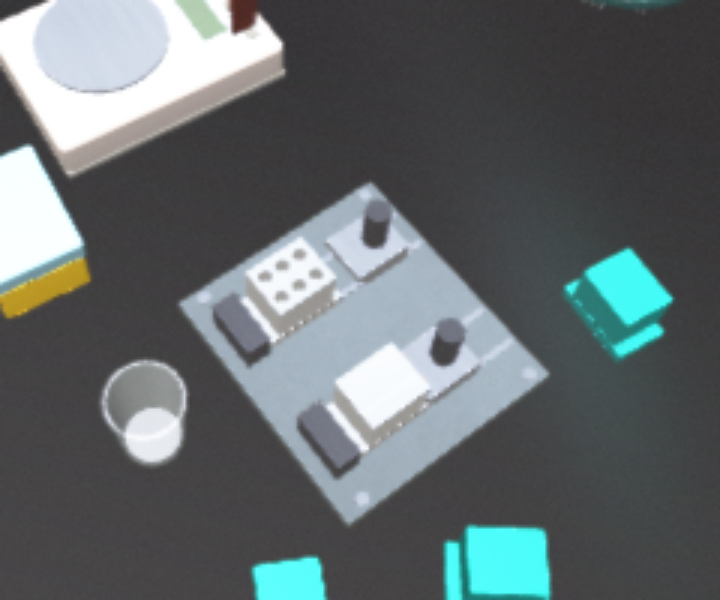

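The right jaw is ~26 mm back, with its post now at (376,222) in the crop, and both blocks are unmoved. Next I'll grip the drilled block and lift it.

```bash
python3 - <<'E'
from bench import *
from h import *
q=quat(1)
move_ptp([.5985,.161,.12],q)
servo_line([.5985,.161,.06],q,rate=.15)
print("hit",servo_line([.5985,.161,.038-OFF],q,rate=.04,contact_N=5),current_position())
move_gripper(.04);print("gap",current_finger_gap(),current_force())
p=np.array(current_position())
if current_finger_gap()>.045:
    servo_line(p+[0,0,.02],q,rate=.04); print(current_force(),current_finger_gap())
    servo_line(p+[0,0,.13],q,rate=.12); print(current_force(),current_finger_gap(),current_position())
    c=capture("scene");cv2.imwrite("pics/s7.png",cv2.resize(c["image"][100:300,220:460],(720,600)))
print(current_clock())
E
```

```text
hit False [0.59877327 0.1610437  0.00331269]
gap 0.049911688583948975 [-0.33788429  0.4961288   0.35122678]
[-0.43989184 -1.09226294 -5.1817901 ] 0.049939263006210516
[-0.89923399  0.62788946 -5.22074248] 0.04991471924923527 [0.59768402 0.16091473 0.13213328]
23.675
```

View pics/s7.png

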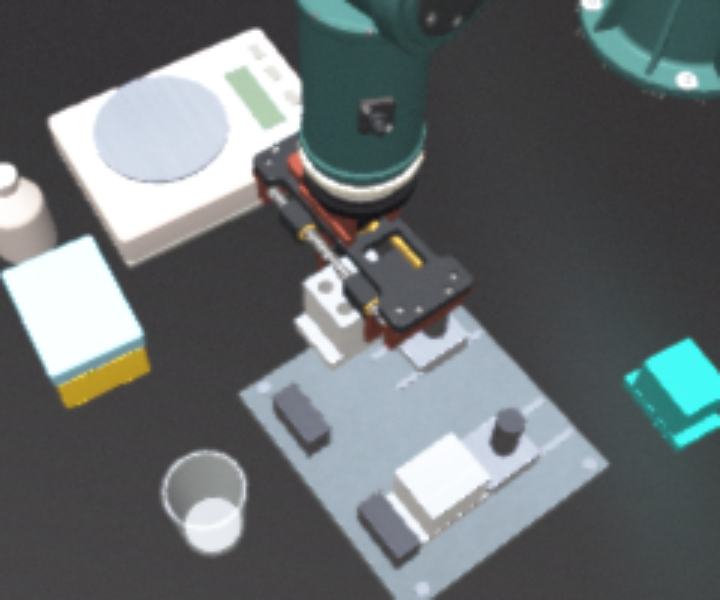

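The block at (335,310) is out of the clamp and weighs about 5.2 N. I'll carry it to the pan and lower it with a contact stop.

```bash
python3 - <<'E'
from bench import *
from h import *
q=quat(1)
servo_line([.5905,-.160,.132],q,rate=.15)
servo_line([.5905,-.160,.082],q,rate=.08)
print(current_force(),current_position())
c=capture("scene");cv2.imwrite("pics/s8.png",cv2.resize(c["image"][50:250,180:420],(720,600)))
h=servo_line([.5905,-.160,.062],q,rate=.015,contact_N=2.5)
print("hit",h,current_position(),current_force(),current_clock())
E
```

```text
[ 0.35701617 -0.49225753 -4.37865528] [ 0.59082295 -0.16013446  0.08216613]
hit True [ 0.59041972 -0.15996134  0.06799046] [0.67911744 0.55015115 5.92328096] 27.6917
```

View pics/s8.png

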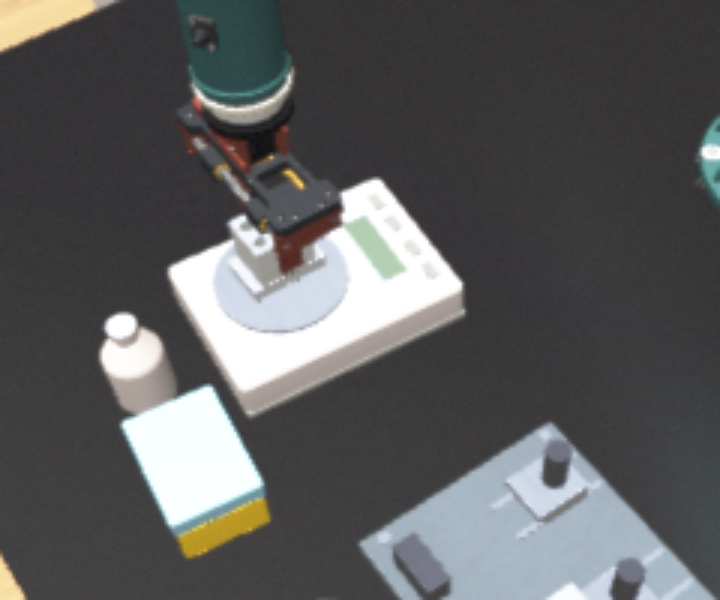

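The block hangs upright over the pan at (280,260). Contact came at the expected height (0.068), so I'll release, retreat and verify.

```bash
python3 - <<'E'
from bench import *
from h import *
q=quat(1)
move_gripper(.085);print(current_finger_gap(),current_force())
p=np.array(current_position())
servo_line(p+[0,0,.1],q,rate=.1)
move_ptp([.45,.06,.2],q)
for n in("top","scene"):
    c=capture(n);W=cloud(c)
    b=(350,150,450,270) if n=="top" else (225,95,345,195)
    S=W[b[1]:b[3],b[0]:b[2]].reshape(-1,3)
    T=S[(S[:,2]>.130)&(S[:,2]<.150)]; P=S[(S[:,2]>.074)&(S[:,2]<.088)]
    print(n,"block",cv2.minAreaRect(T[:,:2].astype(np.float32)),np.median(T[:,2]),"pan",cv2.minEnclosingCircle(P[:,:2].astype(np.float32)))
    A=np.c_[T[:,:2]-T[:,:2].mean(0),np.ones(len(T))];print("slope",np.linalg.lstsq(A,T[:,2],rcond=None)[0])
    cv2.imwrite(f"pics/{n}9.png",cv2.resize(c["image"][80:380,140:540] if n=="top" else c["image"][50:350,150:550],(800,600)))
print(current_clock())
E
```

```text
0.08501570325412557 [-0.16788692 -1.45668643  0.7775507 ]
top block ((0.5901069641113281, -0.15996643900871277), (0.05098236724734306, 0.058541327714920044), 88.57949829101562) 0.14000414533789604 pan ((0.5892286896705627, -0.16090445220470428), 0.06840372830629349)
slope [-0.01923129 -0.02050654  0.13942715]
scene block ((0.5934709906578064, -0.1586342751979828), (0.053807955235242844, 0.06080181524157524), 89.99333953857422) 0.1375820577879333 pan ((0.6626096367835999, -0.1359766721725464), 0.14209111034870148)
slope [ 0.00014319 -0.00778072  0.13701769]
30.6833
```

View pics/scene9.png

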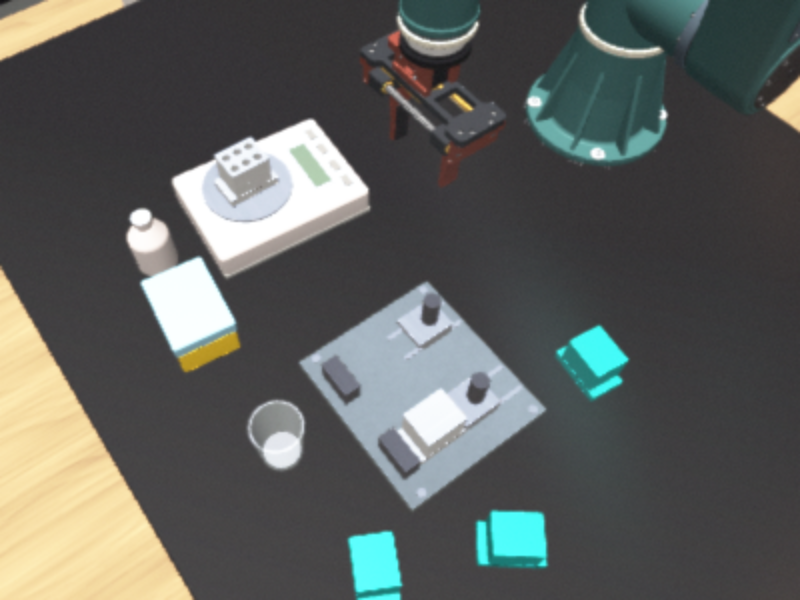

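View pics/top9.png

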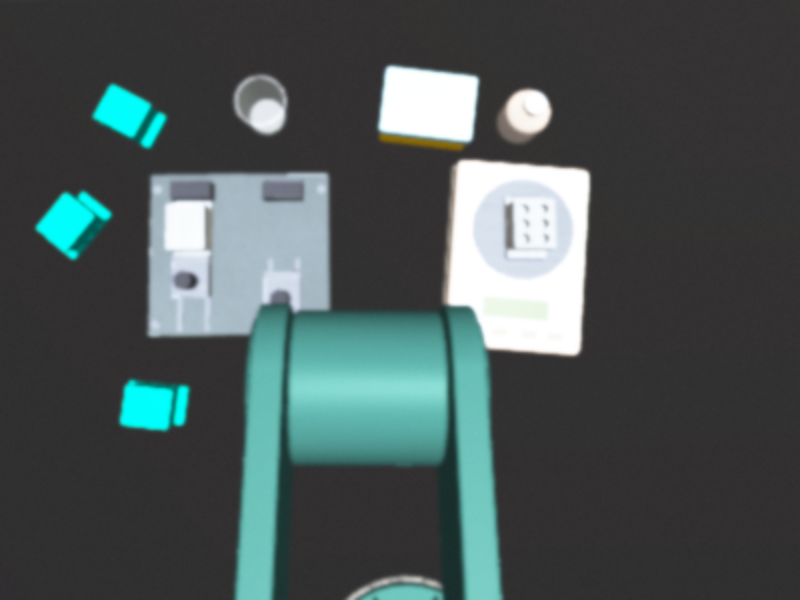

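The block stands wells up on the pan at scene (245,170) and top (530,222), within about 2 mm of the pan's centre. The blank is still in its station with its jaw shut, and the bystanders are where they were.

```bash
python3 -c "
from bench import *
close_job();print(current_clock())"
```

```text
the job is handed in; nothing more can be done
the job is handed in; nothing more can be done
```

The drilled block is standing wells up on the balance pan, and the job was handed in just after 30.7 s. I slid the right jaw, the one holding the drilled block, back about 26 mm. Then I lifted the block out (about 5.2 N on the wrist) and lowered it onto the pan with a contact stop.

**Failed first attempt:** my first grip on the jaw post closed on nothing and moved nothing. The real fingertips were about 35 mm higher than the reported TCP. I measured that in the depth image and commanded 35 mm lower from then on. The second grip read 23.9 mm on the 24 mm post, and the contact height on the pan also matched.

**Last checks:**
- **Drilled block:** its centre is about 1–2 mm from the pan's centre. Its top is at about 0.140 m, as it should be. The tilt measured 0.03 rad or less, which is within depth noise.
- **Blank:** it looked unmoved in the final pictures, with its jaw shut. It was last measured after the jaw was slid back and had not shifted beyond about 1 mm of measurement noise.
- **Bystanders:** the box, beaker and bottle looked undisturbed. I checked these by eye only.
- **Robot:** clear of everything.

The two cameras disagreed by about 2–4 mm throughout, so I used averages.

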